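# Turn the cup caddy round in its drip stand and stack the spare cup

## Task

The wooden caddy was put back into its white drip stand the wrong way round. Lift it straight out by its post with the cup and the shaker still in it, turn it half a turn and seat it fully home in the stand again, so that the end with the cup is at the spout. Then set the spare cup, the one of the same shape standing on the worktop, gently and upright down inside the caddy's cup, and leave the mug, the bottle and the bowl where they are.

Things in the scene. Friction and masses are not known exactly. Their poses are not given: they have to be found in the camera images.
- stand: White plastic drip stand: fixed open box (mm) 208 long, 98 wide, 36 high; well 196 x 86, 28 deep, its floor 8 above the worktop. Origin: centre of its underside; x along its length towards the spout end, z up. The spout is a chute 40 wide that sticks out 34 from the +x end, where the end wall has a gap.
- caddy_handle (a point): Grasp point on the loose wooden caddy's post, 134 above its underside. Caddy: box 190 x 80 x 45 high, 0.35 kg, square post 24 x 24 in its middle, 150 high, faces parallel to the sides: grip either way. x along its length to the cup end, z up; at the start x is opposite to the stand's. Fits with 3 play each side; seated right, this point is over the stand's origin, 142 above the worktop.
- caddy_cup_end (a point): Centre of the floor of the cup bay, the single bay 60 x 58 at the caddy's +x end; 60 from the middle of the caddy and 5 above its underside; axes as caddy_handle. The other end has two narrow bays, one with the shaker. When seated this point is 13 above the worktop.
- caddy_cup_center (a point): Centre (50 above its underside) of the white cup standing loose in the cup bay, up to 6 play. Round tapered tumbler, no handle, 100 high, 64 across the rim, 40 across the foot, wall 3, 0.13 kg; inside floor 40 above its underside, mouth 58 wide. In the seated caddy its rim is 113 above the worktop. The caddy's post is 48 from its axis: fingers closing across the caddy clear it.
- spare_cup_center (a point): Centre (50 above its underside) of the spare cup, the same tumbler, 100 high, 64 across the rim, standing on the worktop. Nested, it stands on the inside floor of the other, its centre and rim 40 above the other's, 1.8 play each side; grip it near its rim, so that the fingertips stay above the lower cup's rim.
- shaker_center (a point): Centre of the small shaker, 32 across and 65 high, standing loose in a narrow bay of the caddy; it rides along.
- mug_center (a point): Centre of a terracotta mug with a handle, 80 across and 90 high; bystander.
- soap_center (a point): Centre of a pale bottle with a narrow neck, 60 across and 170 high; bystander.
- bowl_center (a point): Centre of a bowl, 130 across and 55 high; bystander.
Not all that is in view belongs to the job. What is shaped like the part that bears spare_cup_center but green or purple is not meant.

How it is judged:
By the outcome, as a careful person would: the job done as asked, in the order asked, and still so for the second after the job is handed in, with the robot touching nothing.
It also fails if it takes over 67 s, if anything falls off the work surface, if the arm or the gripper's body presses on something with over 40 N, if the wrist force passes 120 N, or if a joint passes its speed limit or range.

## Robot

A 6-joint arm with a two-finger parallel gripper is mounted at the origin on the work surface. World frame = base frame: x ahead of the robot, y to its left, z up, the work surface at z = 0. Lengths are in mm, angles in degrees, forces in N, time in s.
With the tool pointing down it reaches from about 350 to 875 mm from the base axis. Payload 15.5 kg.
Tool frame: the origin (TCP) lies midway between the tips of the shut fingers; the grasp point (between the pads) lies 19 mm behind it (arm.grip_depth is the distance from the TCP to the grasp point, in mm); z points along the fingers, y is the line along which they close (so a half turn about z gives the same grasp; the last joint's range is limited). The gripper opens to 85 mm and grips with 20 to 120 N. Pads are 22 mm wide; open, the fingers measure 114 mm over their backs; the gripper's body (76 mm by 85 mm) begins 54 mm behind the grasp point. The pads swing forward as they close: fully open they stand 13 mm farther back than shut.
Start: joints at [66.95, 28.281, 77.091, -0, 74.628, -5.472], TCP at [188.751, 595.818, 231.277] pointing down, gripper open.
Joint ranges: [-166.48, 166.48], [-47.26, 123.95], [12.59, 153.08], [-70.14, 250.14], [6.76, 159.57], [-176.63, 176.63]. Speed limits (degrees/s): [108.29, 108.29, 147.25, 172.46, 172.46, 172.46].

## Interface

Orientations are given as [roll, pitch, yaw] about the fixed x, y, z axes, in that order (R = Rz(yaw) Ry(pitch) Rx(roll)).
In Python, from station import observe, imaging, arm gives the robot as it stands. The module is installed in compiled form; this text tells all that it offers.
- The arm moves only by the tool drive_tool, never from a script. Its argument "increments" is a list of rows, each a list of 7 numbers: the closure in counts, from 0 (fully open) to 255 (shut), then the shift along the tool's x, y, z in mm, then the turn, a rotation vector about the tool's x, y, z in rad. A call has 1 to 8 rows; each row shifts and turns the commanded pose from where the row before left it, along the tool's axes as they then stand; what a row does not reach is not made up. A row lasts 1/8 s, in which the tool goes at most 62.5 mm and 10.7 degrees, less where a joint would pass 70% of its speed; a pose out of reach is approached as far as the arm can. A call is refused whole if a number of a shift passes 62.5 or a number of a turn 0.188, either way. A call with a gripper value outside its range is refused whole. The fingers move at their own pace and stop on an object; "grip_force" is the grip in N (left out, the last holds). Time passes only in rows, so rows that do not move let the fingers close. It gives the time, the measured TCP pose, the force, the opening and the grip force at its end, in the units of the state.
- observe(): the state, without advancing time (a new reading comes with each control period).
- imaging.read_camera(name): name is "scene" or "top" or "wrist"; returns a dict with "color" (400x640x3 uint8, red, green, blue), "intrinsics" (3x3 intrinsics, pixels), "R" (3x3) and "t" (3): a world point X has camera coordinates R X + t. Camera axes: x right, y down, z forward; pixel columns grow to the right and rows downward; lengths in mm; the calibration is good to about 2 mm. The wrist camera is an equidistant fisheye: a pixel r from the principal point sees the ray r / f radians off the axis. A picture is of the moment at which its call begins. There is no depth.
- arm.hand_in(): hands the job in; it is judged then, once.
The state is a dict: "t": time; "joint_pos": joint angles; "joint_velocities": joint speeds; "joint_efforts": joint torques, N m; "tcp_pos": TCP position; "orientation": TCP orientation; "ft_force": force on the tool from outside, world axes, zero at the start; "torque": the same for the moment, N m; "finger_gap": finger opening in mm; "gripper_force": force on a finger pad.
Only numpy, scipy, OpenCV 4.12 (cv2) and the standard library are available. Lean on these libraries where they do the work, as an engineer would, in place of code of your own. Each camera call takes 0.05 s, during which the arm holds its last target. There are 200 camera calls.

## Working session

There is one attempt and no reset: what is moved stays moved. The work goes in short steps, Python scripts to look and compute and a tool call to move; the robot and the scene stay as the last step left them, time stands still between calls to the robot, and variables do not carry over. Pictures are saved under pics/ and viewed, at most 10 in all, crops included, and the job is handed in when it is done.

Besides the shell and the picture viewer there is one more tool, called after "Call:" as name(argument=value, ...) on one line, values as JSON. drive_tool: Moves the arm, as the interface text tells. Its arguments: {"type":"object","properties":{"increments":{"type":"array"},"grip_force":{"type":"number"}},"required":["increments"]}

```bash
mkdir -p pics; python3 - <<'E'
from station import observe, imaging, arm
import cv2,pickle,numpy as np
print(observe())
d={}
for n in("scene","top","wrist"):
    r=imaging.read_camera(n); d[n]=r; cv2.imwrite(f"pics/{n}0.png",r["color"][...,::-1]); print(n,r["intrinsics"],r["R"],r["t"])
pickle.dump(d,open("d0.pkl","wb"))
E
```

```text
{'t': 0.0, 'joint_pos': array([ 6.69496236e+01,  2.83128781e+01,  7.71267792e+01, -2.94828119e-04,
        7.46294769e+01, -5.47156395e+00]), 'joint_velocities': array([ 0.03879666,  0.00698761,  0.15594075, -0.0597711 ,  0.02154365,
        0.03366037]), 'joint_efforts': array([-1.16375806e-03, -8.82174182e+01, -3.83856118e+01, -1.93280821e-04,
        1.02622522e-02, -1.57284796e-05]), 'tcp_pos': array([188.61546265, 595.48125836, 230.72411471]), 'orientation': array([-1.79931154e+02, -6.30916742e-03,  1.62421262e+02]), 'ft_force': array([ 0.42633313, -0.01106574,  0.81255687]), 'torque': array([-0.00975676,  0.02014931,  0.02730281]), 'gripper_force': 0.0, 'finger_gap': 85.4563355263704}
scene [[411.09849948   0.         310.92044911]
 [  0.         411.09849948 202.05968957]
 [  0.           0.           1.        ]] [[ 0.89243776  0.45090296  0.01553598]
 [ 0.31097671 -0.58981429 -0.74526008]
 [-0.32687663  0.66992956 -0.66659286]] [-506.93067946  -94.11067121 1297.4531273 ]
top [[417.79787474   0.         323.50758862]
 [  0.         417.79787474 204.70094748]
 [  0.           0.           1.        ]] [[-0.12171872 -0.99255673 -0.00396204]
 [-0.97058745  0.11985804 -0.20879187]
 [ 0.20771266 -0.02156838 -0.97795207]] [  19.44932508  556.20830712 1029.46322399]
wrist [[309.70691629   0.         315.92951931]
 [  0.         309.70691629 200.70280523]
 [  0.           0.           1.        ]] [[ 0.30301286  0.95298539 -0.00143177]
 [ 0.92022207 -0.29220415  0.26039982]
 [ 0.24773886 -0.08022204 -0.96549981]] [-624.74403958  -32.71455658  380.16914845]
```

View pics/scene0.png

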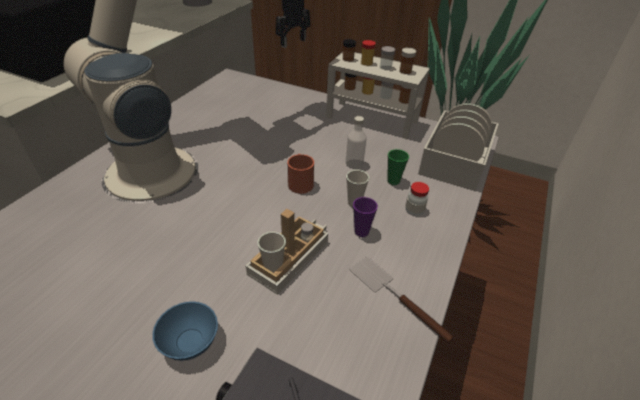

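View pics/top0.png

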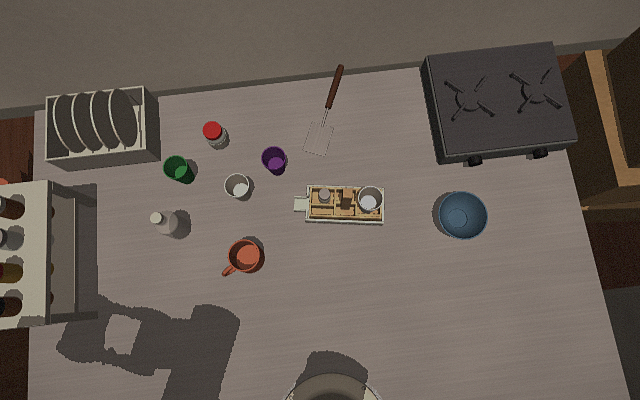

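The scene view shows the caddy at about (288,245), its cup at (272,250), the white spare cup at (357,188), the purple cup at (364,217) and the green cup at (397,167).

In the top view, these could be taken for the spare cup:
- white cup (237,186), on the worktop
- caddy's own cup (370,200)
- purple cup (274,159)
- green cup (178,168)
- red-lidded jar (213,133)

By the description I choose the white one at (237,186). The spout is at (301,204), so the stand's +x points to image left, and the cup is at the other end. Next is a close crop to check.

```bash
python3 - <<'E'
import cv2,pickle,numpy as np
d=pickle.load(open("d0.pkl","rb"))
a=d["top"]["color"][140:235,215:395,::-1]; b=d["scene"]["color"][160:290,240:400,::-1]
a=cv2.resize(a,None,fx=4.4,fy=4.4,interpolation=cv2.INTER_CUBIC)[:, :792]
cv2.imwrite("pics/crop1.png",a)
cv2.imwrite("pics/crop2.png",cv2.resize(b,None,fx=4.5,fy=4.5,interpolation=cv2.INTER_CUBIC))
E
```

```text
(no output)
```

View pics/crop1.png

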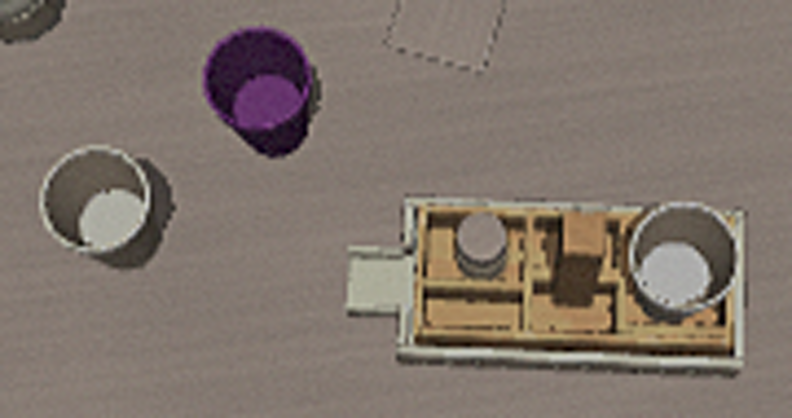

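View pics/crop2.png

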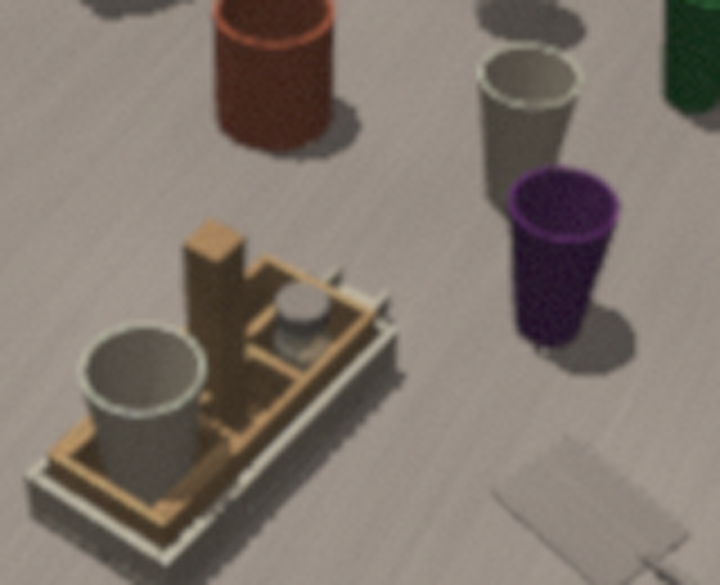

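The crops confirm it: the white cup at crop (96,199) stands alone on the worktop. The caddy's post top is at (584,232), its cup rim at (684,257), and the spout is on the left at (375,282).

```bash
cat > h.py <<'E'
import numpy as np,pickle
def ray(c,u,v):
    K=c["intrinsics"];p=np.linalg.solve(K,[u,v,1.]);R=c["R"];return -R.T@c["t"],R.T@p
def onz(c,u,v,z):
    o,d=ray(c,u,v);return (o+d*(z-o[2])/d[2])[:2]
def tri(rs):
    A=0;b=0
    for o,d in rs:
        d=d/np.linalg.norm(d);P=np.eye(3)-np.outer(d,d);A=A+P;b=b+P@o
    return np.linalg.solve(A,b)
E
python3 - <<'E'
from h import *
import cv2
np.set_printoptions(precision=1,suppress=True)
d=pickle.load(open("d0.pkl","rb"))
T=lambda u,v:(215+(u+.5)/4.4-.5,140+(v+.5)/4.4-.5)
S=lambda u,v:(240+(u+.5)/4.5-.5,160+(v+.5)/4.5-.5)
for n,t,s,z in [("post",(584,232),(215,241),158),("ccup",(684,257),(144,368),113),("spare",(96,199),(530,76),100),("shaker",(481,238),(302,303),78)]:
    p=T(*t);q=S(*s)
    print(n,onz(d["top"],*p,z),onz(d["scene"],*q,z),tri([ray(d["top"],*p),ray(d["scene"],*q)]))
C=[onz(d["top"],*T(*p),36) for p in [(408,198),(745,210),(740,355),(399,351)]]
C2=[onz(d["scene"],*S(*p),36) for p in [(28,480),(165,564),(397,328)]]
print(np.array(C),np.mean(C,0),np.array(C2),(C2[0]+C2[2])/2)
for a,b in[(C[1],C[0]),(C[2],C[3]),(C2[1],C2[2])]:
    e=b-a;print(np.hypot(*e),np.degrees(np.arctan2(e[1],e[0])))
# sub-pixel angle of the stand: edges
for nm,(u,v),z in [("mug",(244,256),90),("purple",(274,159),100),("green",(178,168),100),("bottle",(157,218),170),("jar",(212,130),60)]:
    print(nm,onz(d["top"],u,v,z))
# white mask of the stand
a=d["top"]["color"][180:230,290:390]
E
```

```text
post [ 556.2 -106.3] [ 559.3 -107.2] [ 557.5 -105.9  155.8]
ccup [ 545.6 -164.1] [ 549.1 -164.1] [ 547.  -163.5  111. ]
spare [623.7 164.8] [627.1 164.5] [625.4 165.9  97.9]
shaker [578.9 -52.8] [582.9 -55.2] [580.6 -52.4  74.1]
[[ 619.4  -12.7]
 [ 586.7 -215.8]
 [ 498.3 -199.2]
 [ 525.8    3.4]] [ 557.5 -106.1] [[ 496.3 -201.9]
 [ 587.8 -215.4]
 [ 621.8  -10.7]] [ 559.  -106.3]
205.701580653416 80.84282988667486
204.50482687956384 82.28657216265144
207.58100730330978 80.56731419641577
mug [443.4 162.3]
purple [680.2  63.7]
green [686.4 309.6]
bottle [546.8 341.1]
jar [796.5 225.9]
```

Call:
drive_tool(increments=[[0, -35, -35, 0, 0, 0, 0], [0, -35, -35, 0, 0, 0, 0], [0, -35, -35, 0, 0, 0, 0], [0, -35, -35, 0, 0, 0, 0], [0, -35, -35, 0, 0, 0, 0], [0, -35, -35, 0, 0, 0, 0], [0, -35, -35, 0, 0, 0, 0], [0, -35, -35, 0, 0, 0, 0]], grip_force=100)

```text
t: 1.15
tcp_pos: [371.6, 242.9, 231.3]
orientation: [180.0, 0.0, 162.4]
ft_force: [-0.3, 0.9, -0.7]
finger_gap: 85.5
gripper_force: 0.0
```

```bash
cat >> h.py <<'E'
def go(x,y,z,yaw):
    """tool-frame shift to the target from the measured pose, and the yaw left"""
    from station import observe
    s=observe();from scipy.spatial.transform import Rotation as Q
    R=Q.from_euler("xyz",s["orientation"],degrees=True)
    dw=np.array([x,y,z])-s["tcp_pos"]
    g=Q.from_euler("xyz",[180,0,yaw],degrees=True)
    np.set_printoptions(precision=3,suppress=True)
    print("t",s["t"],"pos",s["tcp_pos"],"rpy",s["orientation"],"j",s["joint_pos"],"F",s["ft_force"],"gap",s["finger_gap"])
    print("shift",R.inv().apply(dw),"rot",(R.inv()*g).as_rotvec())
E
python3 -c "
from h import *
go(558,-106.3,231,171)"
```

```text
t 1.15 pos [371.604 242.851 231.294] rpy [179.997   0.007 162.429] j [ 25.451  13.735 101.348  -0.002  64.91  -46.976] F [-0.308  0.911 -0.73 ] gap 85.45272778703908
shift [-283.105 -276.589    0.312] rot [ 0.    0.   -0.15]
```

Call:
drive_tool(increments=[[0, -40, -39.5, 0, 0, 0, 0], [0, -40, -39.5, 0, 0, 0, 0], [0, -40, -39.5, 0, 0, 0, 0], [0, -40, -39.5, 0, 0, 0, 0], [0, -40, -39.5, 0, 0, 0, 0], [0, -40, -39.5, 0, 0, 0, 0], [0, -43, -39.5, 0, 0, 0, -0.15], [0, 0, 0, 0, 0, 0, 0]])

```text
t: 2.15
tcp_pos: [558.9, -108.1, 230.8]
orientation: [-180.0, 0.0, 171.0]
ft_force: [-0.2, 0.9, -0.5]
finger_gap: 85.4
gripper_force: 0.0
```

```bash
python3 - <<'E'
from h import *
from station import imaging
import cv2
go(558,-106.3,231,171)
r=imaging.read_camera("wrist");pickle.dump(r,open("w1.pkl","wb"));cv2.imwrite("pics/w1.png",r["color"][...,::-1])
E
```

```text
t 2.15 pos [ 558.863 -108.051  230.779] rpy [-179.967    0.037  170.986] j [-16.937  23.793  85.202  -0.029  70.964 -97.913] F [-0.153  0.92  -0.5  ] gap 85.40077828416366
shift [ 1.126  1.594 -0.222] rot [-0.001  0.001 -0.   ]
```

View pics/w1.png

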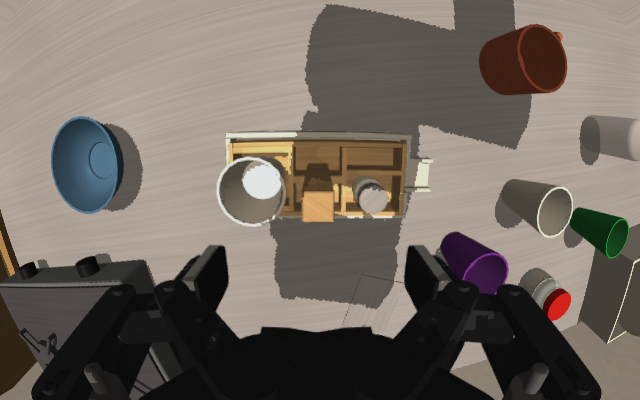

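The wrist view shows the post top at about (318,206), the caddy cup's rim at (252,191) and the spout at (423,175), so the tool is over the post. I'll refine the position from this view.

```bash
cat >> h.py <<'E'
def fonz(c,u,v,z):
    K=c["intrinsics"];f=K[0,0];x,y=u-K[0,2],v-K[1,2];r=np.hypot(x,y);th=r/f
    d=c["R"].T@np.array([x/r*np.sin(th),y/r*np.sin(th),np.cos(th)]);o=-c["R"].T@c["t"]
    return (o+d*(z-o[2])/d[2])[:2]
E
python3 - <<'E'
from h import *
import cv2
np.set_printoptions(precision=1,suppress=True)
r=pickle.load(open("w1.pkl","rb"));im=r["color"].astype(int)
print("ccup",fonz(r,252,191,113))
h=cv2.cvtColor(r["color"],cv2.COLOR_RGB2HSV)
m=((h[...,0]>8)&(h[...,0]<25)&(h[...,1]>90)&(h[...,2]>165)).astype(np.uint8)
sub=np.zeros_like(m);sub[185:228,298:340]=m[185:228,298:340]
c=max(cv2.findContours(sub,0,2)[0],key=cv2.contourArea)
print(cv2.boundingRect(c),cv2.contourArea(c),cv2.minAreaRect(c))
b=cv2.boxPoints(cv2.minAreaRect(c));w=np.array([fonz(r,u,v,158) for u,v in b]);print(w,w.mean(0))
for i in range(4):
    e=w[i]-w[i-1];print(np.hypot(*e),np.degrees(np.arctan2(e[1],e[0]))%90)
# near (far from camera) stand rim's outer edge: top corners in the picture
A,B=fonz(r,226,133,36),fonz(r,411,135,36);e=B-A;print(A,B,np.hypot(*e),np.degrees(np.arctan2(e[1],e[0])))
E
```

```text
ccup [ 545.3 -162.5]
(302, 185, 37, 37) 927.5 ((320.0, 203.0), (36.0, 36.0), 90.0)
[[ 537.8 -114.3]
 [ 541.9  -88.9]
 [ 568.8  -92.6]
 [ 564.6 -118.9]] [ 553.3 -103.7]
27.195451799449984 80.23969464793578
25.78967442154823 80.96428173282908
27.222880746957312 82.01439539089252
26.63251381976853 80.91043029181031
[ 490.3 -198.5] [524.9   5.6] 206.9674716665094 80.37486674172273
```

Call:
drive_tool(increments=[[0, 1.8, 1.9, 20, 0, 0, 0], [0, 0, 0, 30, 0, 0, 0], [0, 0, 0, 30, 0, 0, 0], [0, 0, 0, 20, 0, 0, 0], [0, 0, 0, 9, 0, 0, 0], [0, 0, 0, 0, 0, 0, 0]])

```text
t: 2.95
tcp_pos: [555.6, -101.9, 122.3]
orientation: [180.0, -0.0, 171.0]
ft_force: [0.2, -0.2, 0.2]
finger_gap: 85.5
gripper_force: 0.0
```

```bash
python3 - <<'E'
from h import *
from station import imaging
import cv2
go(557.3,-105.8,122,171)
r=imaging.read_camera("scene");pickle.dump(r,open("s2.pkl","wb"));w=imaging.read_camera("wrist")
a=cv2.resize(r["color"][150:300,220:370],(400,400));b=cv2.resize(w["color"][100:300,220:420],(400,400))
cv2.imwrite("pics/g2.png",np.hstack([a,b])[...,::-1])
E
```

```text
t 2.95 pos [ 555.551 -101.92   122.25 ] rpy [179.989  -0.046 171.019] j [-16.456  30.951  92.636   0.006  56.46  -97.478] F [ 0.23  -0.176  0.173] gap 85.48449720630066
shift [-2.334 -3.559  0.248] rot [ 0.    -0.001  0.   ]
```

View pics/g2.png

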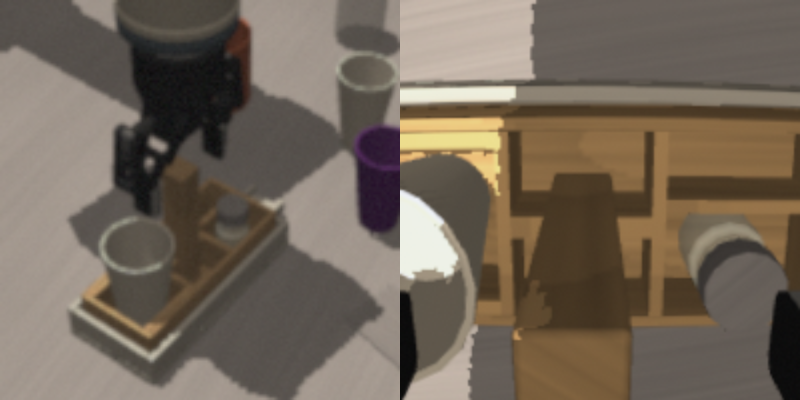

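The finger is over the cup's near rim with clearance above it, and the post stands between the fingers. I'll centre with the measured correction.

Call:
drive_tool(increments=[[0, -2.3, -3.6, 0, 0, 0, 0], [0, 0, 0, 0, 0, 0, 0], [0, 0, 0, 0, 0, 0, 0]])

```text
t: 3.42
tcp_pos: [557.7, -106.6, 122.5]
orientation: [-180.0, 0.0, 171.0]
ft_force: [0.5, -1.0, 0.1]
finger_gap: 85.3
gripper_force: 0.0
```

```bash
python3 - <<'E'
from h import *
go(557.3,-105.8,122,171)
E
```

```text
t 3.425 pos [ 557.694 -106.609  122.461] rpy [-179.998    0.016  171.002] j [-16.848  31.105  92.251   0.001  56.629 -97.85 ] F [ 0.456 -0.958  0.135] gap 85.3114829980498
shift [0.516 0.738 0.461] rot [-0.  0.  0.]
```

Call:
drive_tool(increments=[[255, 0, 0, 0, 0, 0, 0], [255, 0, 0, 0, 0, 0, 0], [255, 0, 0, 0, 0, 0, 0], [255, 0, 0, 0, 0, 0, 0], [255, 0, 0, 0, 0, 0, 0], [255, 0, 0, 0, 0, 0, 0], [255, 0, 0, 0, 0, 0, 0], [255, 0, 0, 0, 0, 0, 0]], grip_force=100)

```text
t: 4.42
tcp_pos: [557.7, -106.7, 122.4]
orientation: [-180.0, 0.0, 171.0]
ft_force: [-2.7, -4.7, 5.0]
finger_gap: 22.9
gripper_force: 99.2
```

```bash
python3 - <<'E'
from h import *
go(557.3,-105.8,122,171)
E
```

```text
t 4.425 pos [ 557.671 -106.698  122.447] rpy [-179.982    0.014  171.018] j [-16.847  31.106  92.251  -0.019  56.626 -97.855] F [-2.68  -4.745  5.036] gap 22.932261734989744
shift [0.507 0.83  0.446] rot [-0.  0.  0.]
```

Call:
drive_tool(increments=[[255, 0, 0, -3, 0, 0, 0], [255, 0, 0, -6, 0, 0, 0], [255, 0, 0, -10, 0, 0, 0], [255, 0, 0, -12, 0, 0, 0], [255, 0, 0, -12, 0, 0, 0], [255, 0, 0, -10, 0, 0, 0], [255, 0, 0, -5, 0, 0, 0], [255, 0, 0, -2, 0, 0, 0]])

```text
t: 5.42
tcp_pos: [557.6, -106.5, 182.5]
orientation: [-180.0, 0.0, 171.0]
ft_force: [0.4, 0.5, -6.3]
finger_gap: 22.7
gripper_force: 98.3
```

```bash
python3 - <<'E'
from h import *
from station import imaging
import cv2
go(557.3,-105.8,182,171)
r=imaging.read_camera("scene");w=imaging.read_camera("wrist")
a=cv2.resize(r["color"][130:300,210:380],(400,400));b=cv2.resize(w["color"][60:320,190:450],(400,400))
cv2.imwrite("pics/g3.png",np.hstack([a,b])[...,::-1])
E
```

```text
t 5.425 pos [ 557.619 -106.482  182.52 ] rpy [-179.999    0.008  171.013] j [-16.837  26.714  88.78    0.     64.497 -97.851] F [ 0.365  0.548 -6.268] gap 22.687365248585785
shift [0.422 0.624 0.52 ] rot [-0.  0.  0.]
```

View pics/g3.png

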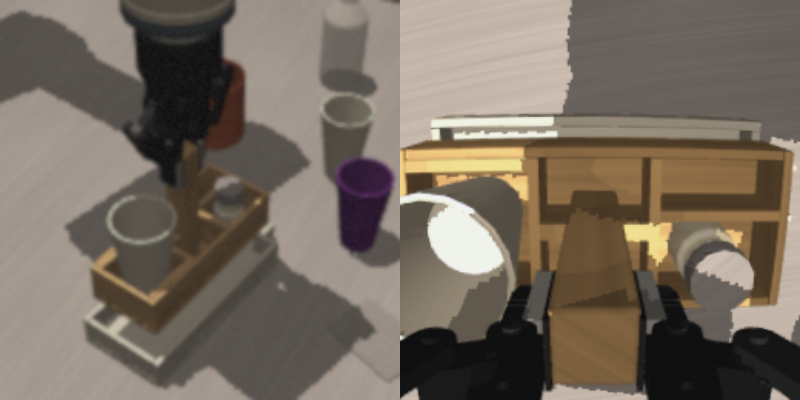

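The caddy hangs level, clear of the stand, with the cup and the shaker in it. Next is the half turn, +π about tool z.

Call:
drive_tool(increments=[[255, 0, 0, 0, 0, 0, 0.1], [255, 0, 0, 0, 0, 0, 0.14], [255, 0, 0, 0, 0, 0, 0.14], [255, 0, 0, 0, 0, 0, 0.14], [255, 0, 0, 0, 0, 0, 0.14], [255, 0, 0, 0, 0, 0, 0.14], [255, 0, 0, 0, 0, 0, 0.14], [255, 0, 0, 0, 0, 0, 0.14]])

```text
t: 6.52
tcp_pos: [557.4, -106.4, 181.8]
orientation: [-180.0, -0.0, 108.9]
ft_force: [0.1, -0.2, -5.6]
finger_gap: 22.8
gripper_force: 98.3
```

Call:
drive_tool(increments=[[255, 0, 0, 0, 0, 0, 0.14], [255, 0, 0, 0, 0, 0, 0.14], [255, 0, 0, 0, 0, 0, 0.14], [255, 0, 0, 0, 0, 0, 0.14], [255, 0, 0, 0, 0, 0, 0.14], [255, 0, 0, 0, 0, 0, 0.14], [255, 0, 0, 0, 0, 0, 0.14], [255, 0, 0, 0, 0, 0, 0.14]])

```text
t: 7.52
tcp_pos: [557.4, -106.5, 181.8]
orientation: [-180.0, 0.0, 44.7]
ft_force: [0.4, 0.2, -5.6]
finger_gap: 22.7
gripper_force: 98.3
```

Call:
drive_tool(increments=[[255, 0, 0, 0, 0, 0, 0.14], [255, 0, 0, 0, 0, 0, 0.14], [255, 0, 0, 0, 0, 0, 0.14], [255, 0, 0, 0, 0, 0, 0.14], [255, 0, 0, 0, 0, 0, 0.14], [255, 0, 0, 0, 0, 0, 0.14], [255, 0, 0, 0, 0, 0, 0.1], [255, 0, 0, 0, 0, 0, 0]])

```text
t: 8.52
tcp_pos: [557.4, -106.4, 181.9]
orientation: [-180.0, 0.0, -8.9]
ft_force: [-0.2, 0.1, -6.4]
finger_gap: 22.4
gripper_force: 98.3
```

```bash
python3 - <<'E'
from h import *
go(557.6,-106.5,182,-9)
E
```

```text
t 8.525 pos [ 557.421 -106.437  181.904] rpy [-179.997    0.04    -8.862] j [-16.838  26.762  88.809  -0.002  64.469  82.026] F [-0.191  0.141 -6.391] gap 22.384367985802342
shift [ 0.187  0.034 -0.097] rot [-0.     0.001  0.002]
```

```bash
python3 - <<'E'
from station import imaging
import cv2,pickle,numpy as np
d={n:imaging.read_camera(n) for n in("top","scene","wrist")};pickle.dump(d,open("d4.pkl","wb"))
a=cv2.resize(d["top"]["color"][165:235,285:405],None,fx=5,fy=5,interpolation=2)
b=cv2.resize(d["scene"]["color"][190:300,225:345],(600,550),interpolation=2)[:240]
w=d["wrist"]["color"][60:240,170:490]
w=cv2.resize(w,(800,450))
cv2.imwrite("pics/g4.png",np.vstack([w,cv2.resize(a,(800,467))])[:600,:,::-1] if 0 else w[...,::-1])
E
```

```text
(no output)
```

View pics/g4.png

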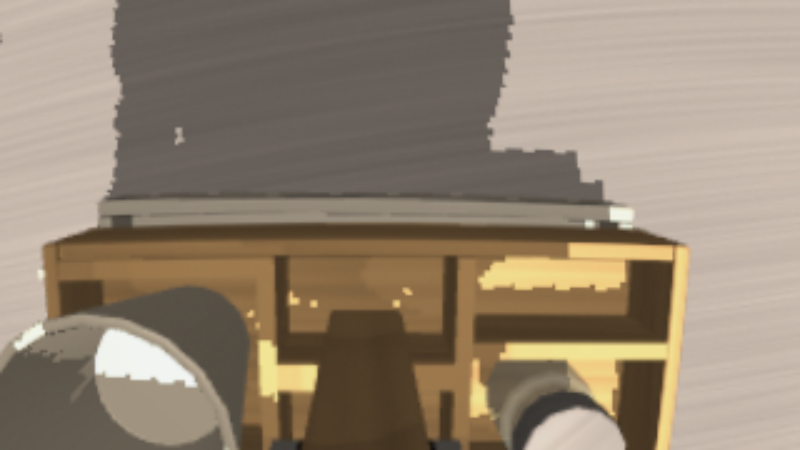

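The wrist view shows the caddy turned and hanging parallel above the stand. The stand's far edge is at crop row 198 and the caddy's rim at about row 241. I'll compute the offset across the caddy from these.

```bash
python3 - <<'E'
from h import *
import cv2
np.set_printoptions(precision=1,suppress=True,linewidth=160)
d=pickle.load(open("d4.pkl","rb"));w=d["wrist"]
s=np.array([557.42,-106.44]);
yaw=np.radians(-8.9);ex=np.array([np.cos(yaw),np.sin(yaw)])
print("cam",-w["R"].T@w["t"])
W=w["color"][...,:].astype(int)
for u in(250,380): print(u,[(v,*W[v,u]) for v in range(134,172)])
f=lambda v,z,u=316:(fonz(w,u,v,z)-s)@ex
for nm,v,z in[("stand outer",139.2,36),("caddy bottom",60+229/2.5,67.5),("caddy rim",60+241/2.5,112.5),("rim inner",60+258/2.5,112.5)]: print(nm,f(v,z))
# ends of caddy rim and stand along the length
ey=np.array([-ex[1],ex[0]])
for nm,u,v,z in[("caddy L",170+44/2.5,60+246/2.5,112.5),("caddy R",170+687/2.5,60+244/2.5,112.5),("stand L",170+99/2.5,60+203/2.5,36),("stand R",170+633/2.5,60+208/2.5,36)]:
    q=fonz(w,u,v,z)-s;print(nm,q@ex,q@ey)
g=cv2.imread("pics/g3.png")[:,400:,::-1].astype(int)
print([(round(60+(v+.5)/1.5385-.5,1),*g[v,150]) for v in range(110,165,2)])
E
```

```text
cam [ 621.6 -115.6  325.9]
250 [(134, np.int64(103), np.int64(95), np.int64(89)), (135, np.int64(104), np.int64(95), np.int64(90)), (136, np.int64(103), np.int64(95), np.int64(89)), (137, np.int64(91), np.int64(84), np.int64(78)), (138, np.int64(83), np.int64(77), np.int64(69)), (139, np.int64(112), np.int64(103), np.int64(92)), (140, np.int64(142), np.int64(131), np.int64(116)), (141, np.int64(149), np.int64(138), np.int64(123)), (142, np.int64(148), np.int64(136), np.int64(121)), (143, np.int64(148), np.int64(137), np.int64(121)), (144, np.int64(147), np.int64(136), np.int64(120)), (145, np.int64(132), np.int64(122), np.int64(108)), (146, np.int64(148), np.int64(137), np.int64(121)), (147, np.int64(151), np.int64(140), np.int64(124)), (148, np.int64(150), np.int64(139), np.int64(123)), (149, np.int64(132), np.int64(120), np.int64(105)), (150, np.int64(91), np.int64(75), np.int64(56)), (151, np.int64(75), np.int64(58), np.int64(37)), (152, np.int64(74), np.int64(57), np.int64(36)), (153, np.int64(77), np.int64(59), np.int64(38)), (154, np.int64(82), np.int64(63), np.int64(41)), (155
[... 3882 characters left out ...]
64(98), np.int64(80)), (150.8, np.int64(74), np.int64(58), np.int64(39)), (152.1, np.int64(75), np.int64(58), np.int64(38)), (153.4, np.int64(80), np.int64(62), np.int64(40)), (154.7, np.int64(93), np.int64(71), np.int64(46)), (156.0, np.int64(127), np.int64(98), np.int64(64)), (157.3, np.int64(134), np.int64(102), np.int64(66)), (158.6, np.int64(132), np.int64(101), np.int64(65)), (159.9, np.int64(132), np.int64(101), np.int64(65)), (161.2, np.int64(126), np.int64(97), np.int64(62)), (162.5, np.int64(120), np.int64(92), np.int64(59)), (163.8, np.int64(136), np.int64(104), np.int64(67)), (165.1, np.int64(137), np.int64(106), np.int64(68)), (166.4, np.int64(137), np.int64(106), np.int64(67))]
```

Call:
drive_tool(increments=[[255, -2, 0.3, 0, 0, 0, 0.012], [255, 0, 0, 6, 0, 0, 0], [255, 0, 0, 10, 0, 0, 0], [255, 0, 0, 8, 0, 0, 0], [255, 0, 0, 4, 0, 0, 0], [255, 0, 0, 4, 0, 0, 0], [255, 0, 0, 3, 0, 0, 0], [255, 0, 0, 0, 0, 0, 0]])

```text
t: 9.68
tcp_pos: [555.5, -106.4, 147.2]
orientation: [-180.0, 0.0, -9.6]
ft_force: [-0.4, 0.7, -7.1]
finger_gap: 23.0
gripper_force: 98.3
```

Call:
drive_tool(increments=[[255, 0, 0, 3, 0, 0, 0], [255, 0, 0, 3, 0, 0, 0], [255, 0, 0, 0, 0, 0, 0]])

```text
t: 10.05
tcp_pos: [555.4, -106.4, 141.0]
orientation: [-180.0, 0.0, -9.6]
ft_force: [-0.6, 0.1, -5.3]
finger_gap: 23.0
gripper_force: 98.3
```

It's about 9 mm into the well with no contact. I'll keep lowering.

Call:
drive_tool(increments=[[255, 0, 0, 3, 0, 0, 0], [255, 0, 0, 3, 0, 0, 0], [255, 0, 0, 3, 0, 0, 0], [255, 0, 0, 3, 0, 0, 0], [255, 0, 0, 2, 0, 0, 0], [255, 0, 0, 2, 0, 0, 0], [255, 0, 0, 0, 0, 0, 0]])

```text
t: 10.92
tcp_pos: [555.5, -106.4, 125.1]
orientation: [-180.0, 0.0, -9.6]
ft_force: [-0.4, -0.1, -6.6]
finger_gap: 23.0
gripper_force: 98.3
```

Call:
drive_tool(increments=[[255, 0, 0, 1, 0, 0, 0], [255, 0, 0, 1, 0, 0, 0], [255, 0, 0, 0, 0, 0, 0]])

```text
t: 11.3
tcp_pos: [555.6, -106.5, 123.2]
orientation: [-180.0, 0.0, -9.6]
ft_force: [-0.2, 0.4, -6.4]
finger_gap: 22.8
gripper_force: 98.3
```

Call:
drive_tool(increments=[[255, 0, 0, 0.6, 0, 0, 0], [255, 0, 0, 0.4, 0, 0, 0], [255, 0, 0, 0, 0, 0, 0]])

```text
t: 11.68
tcp_pos: [555.7, -106.4, 122.5]
orientation: [180.0, -0.0, -9.6]
ft_force: [-1.2, 1.0, -0.4]
finger_gap: 22.5
gripper_force: 99.1
```

The weight has come off, so the caddy is on the floor of the well. Next I release it and rise.

Call:
drive_tool(increments=[[180, 0, 0, 0, 0, 0, 0], [150, 0, 0, 0, 0, 0, 0], [120, 0, 0, 0, 0, 0, 0], [90, 0, 0, 0, 0, 0, 0], [90, 0, 0, -5, 0, 0, 0], [0, 0, 0, -25, 0, 0, 0], [0, 0, 0, -40, 0, 0, 0], [0, 0, 0, -40, 0, 0, 0]], grip_force=35)

```text
t: 12.68
tcp_pos: [555.4, -106.4, 233.7]
orientation: [-180.0, 0.0, -9.6]
ft_force: [0.2, -0.1, -1.0]
finger_gap: 85.6
gripper_force: 0.0
```

```bash
python3 - <<'E'
from h import *
from station import imaging
import cv2
go(625.4,165,231,81)
d={n:imaging.read_camera(n) for n in("scene","top","wrist")};pickle.dump(d,open("d5.pkl","wb"))
E
```

```text
t 12.675 pos [ 555.407 -106.42   233.74 ] rpy [-179.999    0.011   -9.58 ] j [-16.896  23.349  85.451  -0.001  71.211  82.684] F [ 0.208 -0.087 -1.042] gap 85.61493354025428
shift [  23.845 -279.283    2.738] rot [-0.     0.    -1.581]
```

Call:
drive_tool(increments=[[0, 3.4, -40, 0, 0, 0, 0], [0, 3.4, -40, 0, 0, 0, 0], [0, 3.4, -40, 0, 0, 0, 0], [0, 3.4, -40, 0, 0, 0, 0], [0, 3.4, -40, 0, 0, 0, 0], [0, 3.4, -40, 0, 0, 0, 0], [0, 3.4, -39.3, 0, 0, 0, -0.158], [0, 0, 0, 0, 0, 0, -0.158]])

```text
t: 13.82
tcp_pos: [625.3, 167.5, 230.8]
orientation: [-180.0, 0.1, 9.0]
ft_force: [-0.7, -0.5, -0.3]
finger_gap: 85.7
gripper_force: 0.0
```

Call:
drive_tool(increments=[[0, 0, 0, 0, 0, 0, -0.158], [0, 0, 0, 0, 0, 0, -0.158], [0, 0, 0, 0, 0, 0, -0.158], [0, 0, 0, 0, 0, 0, -0.158], [0, 0, 0, 0, 0, 0, -0.158], [0, 0, 0, 0, 0, 0, -0.158], [0, 0, 0, 0, 0, 0, -0.158], [0, 0, 0, 0, 0, 0, -0.158]])

```text
t: 14.82
tcp_pos: [625.0, 164.9, 231.1]
orientation: [-179.9, 0.0, 81.2]
ft_force: [-0.5, 0.3, 0.3]
finger_gap: 85.0
gripper_force: 0.0
```

Call:
drive_tool(increments=[[0, 0, 0, 0, 0, 0, 0], [0, 0, 0, 0, 0, 0, 0]])

```text
t: 15.08
tcp_pos: [625.3, 164.9, 231.7]
orientation: [-180.0, 0.0, 80.7]
ft_force: [0.8, -0.5, 0.8]
finger_gap: 85.4
gripper_force: 0.0
```

```bash
python3 - <<'E'
from h import *
from station import imaging
import cv2
go(625.4,165,231,81)
w=imaging.read_camera("wrist");pickle.dump(w,open("w6.pkl","wb"))
d=pickle.load(open("d5.pkl","rb"))
a=cv2.resize(d["top"]["color"][165:235,285:395],None,fx=4,fy=4,interpolation=2)
b=cv2.resize(w["color"][40:240,200:440],(360,300),interpolation=2)
p=np.zeros((300,800,3),np.uint8);p[:280,:440]=a;p[:,440:]=b
cv2.imwrite("pics/g6.png",p[...,::-1])
E
```

```text
t 15.075 pos [625.316 164.946 231.703] rpy [-179.951    0.015   80.734] j [ 9.488 30.068 73.716  0.001 76.268 18.754] F [ 0.759 -0.541  0.825] gap 85.40068977211237
shift [0.067 0.075 0.703] rot [-0.001  0.    -0.005]
```

View pics/g6.png

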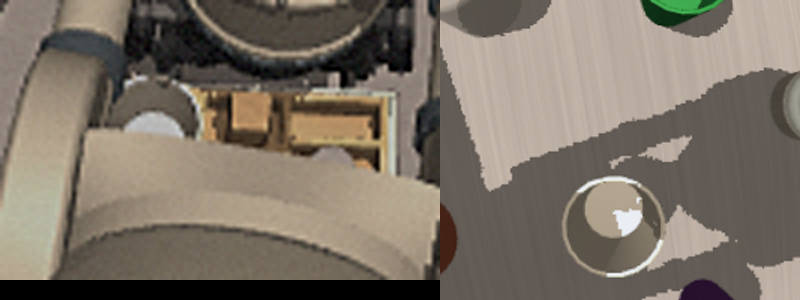

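The caddy stands in its stand with the cup at the left, which is the spout end. The spare cup's rim is centred at wrist pixel (316,191).

```bash
python3 - <<'E'
from h import *
from station import imaging
import cv2
np.set_printoptions(precision=1,suppress=True)
w=pickle.load(open("w6.pkl","rb"))
for u,v in[(316,191.3),(282.3,191.3),(349,191.3),(316,157.5),(316,224)]: print(fonz(w,u,v,100))
# caddy cup rim in top and scene now
for n,box in[("top",(180,230,285,345)),("scene",(190,260,250,345))]:
    c=imaging.read_camera(n);pickle.dump(c,open(n+"7.pkl","wb"))
    cv2.imwrite(f"pics/{n}7.png",c["color"][...,::-1])
    h=cv2.cvtColor(c["color"],cv2.COLOR_RGB2HSV);r0,r1,c0,c1=box
    print(n,"\n".join("".join("#" if s<45 and v>150 else "w" if s>90 else "." for s,v in zip(h[y,c0:c1,1],h[y,c0:c1,2])) for y in range(r0,r1)) if n=="top" else "")
E
```

```text
[624.5 165.9]
[594. 171.]
[654.4 161.1]
[629.5 196.6]
[619.4 134.7]
top ............................................................
............................................................
............................................................
....................................##......................
..................................###.#####.................
......................###########..........##...............
......................###...ww#..............##.############
......................##.wwww#................#.wwwww.......
......................##.www#..................#.wwwww..wwww
......................##.ww.....................#wwwwww.wwww
......................##.ww#....................#.wwwwwww.ww
......................##..#......................#wwwww.w.ww
......................##.w#......................#.wwwwww.ww
......................#..w#.........#####........#.wwwwww.ww
......................#...#.......########.........wwwwwwwww
......................#..........###########......#wwwwww.ww
.........############...........#############.....#w
[... 1327 characters left out ...]
wwwwwwwwwwwwwwwwwwwwwww
.....................#####################............wwwwww
.......#...........#....####################################
........#........................................###########
........#...................................................
............................................................
............................................................
...........#................................................
............................................................
............................................................
............#...............................................
............................................................
scene
```

Call:
drive_tool(increments=[[0, 0.7, -0.6, 20, 0, 0, 0], [0, 0, 0, 40, 0, 0, 0], [0, 0, 0, 40, 0, 0, 0], [0, 0, 0, 30, 0, 0, 0], [0, 0, 0, 20, 0, 0, 0], [0, 0, 0, 14, 0, 0, 0], [0, 0, 0, 5, 0, 0, 0], [0, 0, 0, 0, 0, 0, 0]], grip_force=35)

```text
t: 16.23
tcp_pos: [625.3, 165.8, 63.6]
orientation: [180.0, -0.0, 80.9]
ft_force: [0.3, -0.4, 0.8]
finger_gap: 85.3
gripper_force: 0.0
```

```bash
python3 - <<'E'
from h import *
import cv2
np.set_printoptions(precision=1,suppress=True)
go(624.8,165.7,62,81)
c=pickle.load(open("top7.pkl","rb"))
print("top",onz(c,323.0,195.0,113),[onz(c,u,v,113) for u,v in[(311,195),(335,195),(323,183.2),(323,207)]])
w=pickle.load(open("d5.pkl","rb"))["wrist"]
h=cv2.cvtColor(w["color"],cv2.COLOR_RGB2HSV)
print("\n".join(str(y)+" "+"".join("#" if s<60 and v>150 else "w" if s>90 else "." for s,v in zip(h[y,210:300,1],h[y,210:300,2])) for y in range(146,234,2)))
E
```

```text
t 16.225 pos [625.287 165.793  63.557] rpy [179.978  -0.004  80.935] j [ 9.565 40.64  82.889 -0.003 56.45  18.633] F [ 0.258 -0.373  0.799] gap 85.26843996552617
shift [-0.169 -0.467  1.557] rot [ 0.    -0.    -0.001]
top [567.511 -49.18 ] [array([571.168, -19.591]), array([563.855, -78.763]), array([597.594, -52.862]), array([537.29 , -45.482])]
146 ############.........wwwwwwwwwwwwwwwwwwwwwwwwwwwwwwwwwwwwwwwwwwwwwwwwwwwwwwwwwwwwwwwwwwwww
148 ###########........wwwwwwwwwwwwwwwwwwwwwwwwwwwwwwwwwwwwwwwwwwwwwwwwwwwwwwwwwwwwwwwwwwwwwww
150 ###########........wwwwwwwwwwwwwwwwwwwwwwwwwwwwwwwwwwwwwwwwwwwwwwwwwwwwwwwwwwwwwwwwwwwwwww
152 ###########........wwwwwwwwwwwwwwwwwwwwwwwwwwwwwwwwwwwwwwwwwwwwwwwwwwwwwwwwwwwwwwwwwwwwwww
154 ###########........wwwwwwwwwwwwwwwwwwwwwwwwwwwwwwwwwwwwwwwwwwwwwwwwwwwwwwwwwwwwwwwwwwwwwww
156 ###########........wwwwwwwwwwwwwwwwwwwwwwwwwwwwwwwwwwwwwwwwwwwwwwwwwwwwwwwwwwwwwwwwwwwwwww
158 ..##...............wwwwwwwwwwwwwwwwwwwwwwwwwwwwwwwwwwwwwwwwwwwwwwwwwwwwwwwwwwwwwwwwwwwwwww
160 ...................wwwwwwwwwwwwwwwwwwwwwwwwwwwwwwwww.w.....wwwwwwwwwwwwwwwwwwwwwww
[... 2728 characters left out ...]
...................................
220 ###########...........#...................................................................
222 ############............##................................................................
224 .###..######.................##...........................................................
226 .................................#........................................................
228 ..........................................................................................
230 ..........................................................................................
232 ..........................................................................................
```

Call:
drive_tool(increments=[[90, -0.2, -0.4, 1.5, 0, 0, 0], [255, 0, 0, 0, 0, 0, 0], [255, 0, 0, 0, 0, 0, 0], [255, 0, 0, 0, 0, 0, 0], [255, 0, 0, 0, 0, 0, 0], [255, 0, 0, 0, 0, 0, 0]], grip_force=35)

```text
t: 16.98
tcp_pos: [625.0, 165.7, 62.8]
orientation: [179.9, -0.0, 80.9]
ft_force: [-1.4, 0.8, 7.1]
finger_gap: 61.7
gripper_force: 36.4
```

```bash
python3 - <<'E'
from h import *
np.set_printoptions(precision=1,suppress=True)
w=pickle.load(open("d5.pkl","rb"))["wrist"]
for u,v in[(252,195),(285,196),(219,196),(252,161.5)]: print(fonz(w,u,v,113))
go(567.5,-48,62,81)
E
```

```text
[566.3 -49.4]
[560.3 -78.9]
[570.7 -18.2]
[596.1 -55.8]
t 16.975 pos [625.035 165.742  62.827] rpy [179.929  -0.025  80.946] j [ 9.563 40.659 83.003  0.001 56.262 18.617] F [-1.363  0.785  7.068] gap 61.67795735928088
shift [-220.134  -23.182    0.703] rot [ 0.001 -0.    -0.001]
```

Call:
drive_tool(increments=[[255, 0, 0, -5, 0, 0, 0], [255, 0, 0, -15, 0, 0, 0], [255, 0, 0, -25, 0, 0, 0], [255, 0, 0, -25, 0, 0, 0], [255, 0, 0, -25, 0, 0, 0], [255, 0, 0, -25, 0, 0, 0], [255, 0, 0, -20, 0, 0, 0], [255, 0, 0, -10, 0, 0, 0]])

```text
t: 17.98
tcp_pos: [625.0, 165.7, 213.8]
orientation: [179.9, -0.0, 80.9]
ft_force: [0.4, -0.3, -3.0]
finger_gap: 61.9
gripper_force: 38.6
```

Call:
drive_tool(increments=[[255, -10, -1, 0, 0, 0, 0], [255, -30, -3, 0, 0, 0, 0], [255, -40, -4, 0, 0, 0, 0], [255, -40, -4, 0, 0, 0, 0], [255, -40, -4, 0, 0, 0, 0], [255, -35, -4, 0, 0, 0, 0], [255, -20, -2, 0, 0, 0, 0], [255, -6, -1, 0, 0, 0, 0]])

```text
t: 18.98
tcp_pos: [566.7, -49.8, 211.4]
orientation: [-180.0, -0.0, 80.9]
ft_force: [-0.4, 0.8, -1.2]
finger_gap: 61.8
gripper_force: 38.6
```

Call:
drive_tool(increments=[[255, 0, 0, 0, 0, 0, 0], [255, 0, 0, 0, 0, 0, 0]])

```text
t: 19.23
tcp_pos: [567.4, -48.1, 211.7]
orientation: [180.0, -0.0, 81.0]
ft_force: [0.1, 0.5, -1.7]
finger_gap: 62.2
gripper_force: 38.6
```

```bash
python3 - <<'E'
from h import *
go(567.5,-48.8,211,81)
E
```

```text
t 19.225 pos [567.39  -48.075 211.721] rpy [179.999  -0.012  81.005] j [-10.858  24.964  86.544   0.013  68.491  -1.868] F [ 0.058  0.497 -1.69 ] gap 62.22351844576074
shift [-0.699  0.222  0.721] rot [ 0. -0.  0.]
```

Call:
drive_tool(increments=[[255, -0.7, 0.2, 5, 0, 0, 0], [255, 0, 0, 12, 0, 0, 0], [255, 0, 0, 15, 0, 0, 0], [255, 0, 0, 12, 0, 0, 0], [255, 0, 0, 8, 0, 0, 0], [255, 0, 0, 6, 0, 0, 0], [255, 0, 0, 4, 0, 0, 0], [255, 0, 0, 0, 0, 0, 0]])

```text
t: 20.23
tcp_pos: [567.2, -49.7, 149.7]
orientation: [-180.0, -0.0, 80.9]
ft_force: [0.4, -0.5, -0.7]
finger_gap: 61.8
gripper_force: 38.6
```

Call:
drive_tool(increments=[[255, 0, 0, 4, 0, 0, 0], [255, 0, 0, 4, 0, 0, 0], [255, 0, 0, 4, 0, 0, 0], [255, 0, 0, 3, 0, 0, 0], [255, 0, 0, 0, 0, 0, 0]])

```text
t: 20.85
tcp_pos: [567.1, -49.7, 134.5]
orientation: [-180.0, 0.0, 80.9]
ft_force: [-0.4, 0.9, -1.1]
finger_gap: 62.3
gripper_force: 38.6
```

Call:
drive_tool(increments=[[255, 0, 0, 3, 0, 0, 0], [255, 0, 0, 3, 0, 0, 0], [255, 0, 0, 3, 0, 0, 0], [255, 0, 0, 0, 0, 0, 0]])

```text
t: 21.35
tcp_pos: [567.1, -49.7, 125.5]
orientation: [-180.0, -0.0, 80.9]
ft_force: [0.3, 0.6, -2.2]
finger_gap: 61.9
gripper_force: 38.6
```

Call:
drive_tool(increments=[[255, 0, 0, 2, 0, 0, 0], [255, 0, 0, 2, 0, 0, 0], [255, 0, 0, 2, 0, 0, 0], [255, 0, 0, 0, 0, 0, 0]])

```text
t: 21.85
tcp_pos: [567.1, -49.7, 119.6]
orientation: [-180.0, 0.0, 80.9]
ft_force: [-1.1, -0.1, -1.3]
finger_gap: 61.5
gripper_force: 38.6
```

Call:
drive_tool(increments=[[255, 0, 0, 1, 0, 0, 0], [255, 0, 0, 1, 0, 0, 0], [255, 0, 0, 0, 0, 0, 0]])

```text
t: 22.22
tcp_pos: [567.2, -49.7, 117.7]
orientation: [-180.0, -0.0, 80.9]
ft_force: [0.0, 0.0, -2.2]
finger_gap: 62.3
gripper_force: 38.6
```

Call:
drive_tool(increments=[[255, 0, 0, 0.7, 0, 0, 0], [255, 0, 0, 0.5, 0, 0, 0], [255, 0, 0, 0, 0, 0, 0]])

```text
t: 22.6
tcp_pos: [567.3, -49.7, 116.6]
orientation: [180.0, 0.0, 80.9]
ft_force: [-0.2, 0.3, -0.8]
finger_gap: 62.1
gripper_force: 38.6
```

Call:
drive_tool(increments=[[255, 0, 0, 0.4, 0, 0, 0], [255, 0, 0, 0.4, 0, 0, 0], [255, 0, 0, 0, 0, 0, 0]])

```text
t: 22.98
tcp_pos: [567.4, -49.7, 116.1]
orientation: [180.0, 0.0, 80.9]
ft_force: [-0.4, 1.5, 5.8]
finger_gap: 61.9
gripper_force: 38.9
```

Call:
drive_tool(increments=[[255, 0, 0, 0.3, 0, 0, 0], [255, 0, 0, 0, 0, 0, 0]])

```text
t: 23.22
tcp_pos: [567.5, -49.7, 116.0]
orientation: [180.0, -0.0, 80.9]
ft_force: [-1.4, 1.6, 8.2]
finger_gap: 61.9
gripper_force: 39.1
```

The spare cup is standing on the inner floor at the expected height, with about 8 N. I release it and rise.

Call:
drive_tool(increments=[[60, 0, 0, 0, 0, 0, 0], [40, 0, 0, 0, 0, 0, 0], [0, 0, 0, 0, 0, 0, 0], [0, 0, 0, 0, 0, 0, 0], [0, 0, 0, -5, 0, 0, 0], [0, 0, 0, -20, 0, 0, 0], [0, 0, 0, -40, 0, 0, 0], [0, 0, 0, -40, 0, 0, 0]])

```text
t: 24.22
tcp_pos: [567.0, -49.7, 221.8]
orientation: [-180.0, 0.0, 80.9]
ft_force: [1.0, 0.2, -0.7]
finger_gap: 85.2
gripper_force: 0.0
```

Call:
drive_tool(increments=[[0, 40, 0, -20, 0, 0, 0], [0, 60, 0, 0, 0, 0, 0], [0, 60, 0, 0, 0, 0, 0], [0, 60, 0, 0, 0, 0, 0], [0, 60, 0, 0, 0, 0, 0], [0, 40, 0, 0, 0, 0, 0], [0, 0, 0, 0, 0, 0, 0], [0, 0, 0, 0, 0, 0, 0]])

```text
t: 25.22
tcp_pos: [617.4, 266.0, 240.5]
orientation: [-180.0, 0.0, 81.0]
ft_force: [0.8, 0.0, -0.6]
finger_gap: 85.1
gripper_force: 0.0
```

```bash
python3 - <<'E'
from h import *
from station import imaging,observe
import cv2
s=observe();print(s["t"],s["tcp_pos"],s["finger_gap"])
c=imaging.read_camera("top")
h=cv2.cvtColor(c["color"],cv2.COLOR_RGB2HSV);r0,r1,c0,c1=174,226,285,395
print("\n".join(str(y)+" "+"".join("#" if s<45 and v>150 else "w" if s>90 else "." for s,v in zip(h[y,c0:c1,1],h[y,c0:c1,2])) for y in range(r0,r1)))
d0=pickle.load(open("d0.pkl","rb"))["top"]["color"].astype(int);D=np.abs(c["color"].astype(int)-d0).sum(2)
for n,(u,v) in dict(mug=(244,256),bowl=(463,215),purple=(274,159),bottle=(165,222)).items(): print(n,np.median(D[v-15:v+15,u-15:u+15]))
E
```

```text
25.225 [617.39195761 265.99149225 240.52978684] 85.12312227834937
174 ..............................................................................................................
175 ..............................................................................................................
176 ..............................................................................................................
177 .................................................................#............................................
178 ..............................................................................................................
179 ..................................########...........#........................................................
180 .................................###.....###..................................................................
181 ...............................#............#.................................................................
182 ............................###..............##...............................................................
[... 4289 characters left out ...]
#######################################..........wwwwwwwwwwwwwwwww..##...........
221 ....#............................................##########################################......#............
222 .........................................................................##########################...........
223 .................................................................................................##...........
224 ...............#..#..#........#...............................................................................
225 ................................................#......#.#....................................................
mug 98.0
bowl 19.0
purple 23.5
bottle 115.0
```

The nested rims are concentric, and the caddy sits inside the stand's walls with the shaker in it. The bowl is unchanged. The arm's path never came near the mug or the bottle; their pixels differ now because the arm and its shadow have moved.

```bash
python3 -c "
from station import arm
print(arm.hand_in())"
```

```text
the job is handed in; nothing more can be done
None
```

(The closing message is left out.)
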